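Lock a mould insert into the clamping fixture

ROBOT

A 6-joint arm with a two-finger parallel gripper is mounted at the origin on the work surface. World frame = base frame: x ahead of the robot, y to its left, z up, the work surface at z = 0. Lengths are in m, angles in degrees, forces in N, time in s.
With the tool pointing down it reaches from about 0.4 to 0.825 m from the base axis. Payload 7 kg.
Tool frame: the origin (TCP) lies at the very end of the fingers, on their centre line; the grasp point (between the pads) lies hold_point_z behind it (hold_point_z is the distance from the TCP to the grasp point, in m); z points along the fingers, y is the direction in which the jaws open and shut (so a half turn about z gives the same grasp; the last joint's range is limited). The gripper opens to 88 mm and grips with 3 to 60 N. Pads are 19 mm wide; open, the fingers measure 130 mm over their backs; the gripper's body (78 mm by 193 mm) begins 47 mm behind the grasp point.
Start: joints at [89.502, 20.546, 0.682, 0, -70.136, -16.507], TCP at [0.197, 0.645, 0.227] pointing down, gripper open.
Joint ranges: [-176.03, 176.03], [-82.01, 121.73], [-58.28, 71.71], [-173.87, 95.51], [-174.79, -0.11], [-173.66, 173.66]. Speed limits (degrees/s): [136.94, 136.94, 172.46, 180, 180, 180].

INTERFACE

Orientations are given as [roll, pitch, yaw] about the fixed x, y, z axes, in that order (R = Rz(yaw) Ry(pitch) Rx(roll)).
In Python, from plant import get_obs, snapshot, close_job, hold_point_z gives the robot as it stands. The module is installed in compiled form; this text tells all that it offers.
- The arm moves only by the tool jog_arm, never from a script. Its argument "commands" is a list of rows, each a list of 4 numbers: the shift along the world's x, y, z in mm, then the turn about the world's z in degrees. In form: [[x, y, z, turn], ...]. A call has exactly 10 rows; each row shifts and turns the commanded pose from where the row before left it; what a row does not reach is not made up. A row lasts 1/12 s, in which the tool goes at most 41.7 mm and 7.16 degrees, less where a joint would pass 70% of its speed; a pose out of reach is approached as far as the arm can. A call is refused whole if a number of a shift passes 41.7 or a number of a turn 7.16, either way. A call with a gripper value outside its range is refused whole. "fingers" is the finger opening in mm, from 0 to 87.6, set as the call begins (left out, the last holds). The fingers move at their own pace and stop on an object; the grip force is fixed at half the most. Time passes only in rows, so rows that do not move let the fingers close, or fill a call up. It gives the time, the measured TCP pose, the force and the opening at its end, in the units of the state.
- get_obs(): the state, without advancing time (a new reading comes with each control period).
- snapshot(name): name is "side" or "top"; returns a dict with "image" (400x640x3 uint8, red, green, blue), "fov_y" (degrees; the focal length in pixels is half the picture's height over the tangent of half this angle, whatever the lens; pixels are square), "cx", "cy" (the principal point, pixels), "rvec" (rotation vector, rad) and "tvec" (3), from world to camera coordinates, as OpenCV has them. Camera axes: x right, y down, z forward; pixel columns grow to the right and rows downward; lengths in m; the calibration is good to about 2 mm. A picture is of the moment at which its call begins. There is no depth.
- close_job(): hands the job in, once; it reports no verdict.
The state is a dict: "clock": time; "joint_pos": joint angles; "qvel": joint speeds; "tau": joint torques, N m; "tool_pos": TCP position; "orientation": TCP orientation; "force": force on the tool from outside, world axes, zero at the start; "moment": the same for the moment, N m; "opening": finger opening in m.
Only numpy, scipy, OpenCV 4.12 (cv2) and the standard library are available. Lean on these libraries where they do the work, as an engineer would, in place of code of your own. Each camera call takes 0.05 s, during which the arm holds its last target.

TASK

With the fingertips, push the loose aluminium mould insert along its channel until it is fully home against the blue end stop. Then push the red-posted clamp lever round past its first detent (yellow mark) all the way to the second stop (green mark), and come away clear. Only push: do not pick up the insert, and leave the things standing around where they are.

Things in the scene. Friction and masses are not known exactly. Their poses are not given: they have to be found in the camera images.
- fixture: Steel clamping fixture fixed to the bench: base plate 260 x 260 x 20 mm, origin at the centre of its underside, on the bench. Its +x is the way the insert is pushed. The insert's channel is on its +y half, the clamp lever on its -y half, turning above a grey round housing (radius 40 mm, top 44 mm above the bench).
- channel (a point): On the channel's floor and centre line, at x = 0, y = 70, z = 20 mm of the fixture; axes parallel to the fixture's. The channel runs along x between dark rails 63 mm apart, 12 mm wide, top 34 mm above the bench, from x = -95 to 90 mm; open at -x, ending in a blue stop block with its face at x = 95 mm, top 54 mm above the bench.
- insert_center (a point): Loose aluminium mould insert, 0.35 to 0.65 kg, 80 mm long (x) and 60 wide, lying in the channel, nearly parallel to it. Point at mid length and width, 22 mm above its underside (42 above the bench). Push its flat -x end face, 40 mm from this point: 44 mm high, top 64 mm above the bench. The last 25 mm at +x are a ledge 24 mm high. It slides with a few newtons.
- insert_home (a point): Where insert_center lies when the insert is fully home, touching the blue stop: x = 55, y = 70, z = 42 mm of the fixture. A brass clamp bar (x = 73 to 91 mm, 48 to 58 mm above the bench, in a blue guide 64 mm high beside the channel) then passes over the insert's ledge, towards +y, as the lever is thrown; it clears it by 3 mm.
- clamp_lever (a joint): Angle of the clamp lever about its upright pivot, rad, counter-clockwise from above: 0 open (red mark), 0.6 first detent (yellow mark), 1.2 second stop (green mark; no farther). A spring draws it into the nearest of these: let go below 0.9 it goes back to the first detent (below 0.3: to open). Moving it takes up to about 10 N at the post.
- lever_pivot (a point): On the lever's upright pivot axis, at x = 20, y = -20 mm of the fixture, 50 mm above the bench. Axes as the fixture's.
- lever_post (a point): Upright red round post at the lever's end, to be pushed: 20 mm across, axis 100 mm from the pivot's, top 104 mm above the bench, standing free from 55 mm up (the flat steel lever arm is below that). Point on its axis, 10 mm below the top. Site axes: -y points from pivot to post, +x is the way to push. In the fixture's frame pivot to post points at angle -pi/2 - 0.6 + joint.
- bush: Bystander, loose: brass guide bush, ring of 28 mm outer diameter, 18 mm high, lying on the fixture's plate. Origin at the centre of its underside.
- loupe: Bystander, loose: black magnifier, 42 mm diameter, 40 mm high, on the bench near the fixture. Origin at the centre of its underside.
- pillar: Bystander, loose: upright steel guide pillar, 34 mm diameter, 90 mm high, on the bench near the fixture. Origin at the centre of its underside.
- driver: Bystander, loose: screwdriver lying on the bench, along its x axis. Origin under its middle.
Mind the look-alikes: they are no part of the job. Of the things like the part that bears insert_center, leave any that is black; of the rest the larger one is meant.

How it is judged:
By the outcome, as a careful person would: the job done as asked, in the order asked, and still so for the second after the job is handed in, with the robot touching nothing.
It also fails if it takes over 45 s, if anything falls off the work surface, if the arm or the gripper's body presses on something with over 40 N, if the wrist force passes 120 N, or if a joint passes its speed limit or range.

## Working session

There is one attempt and no reset: what is moved stays moved. The work goes in short steps, Python scripts to look and compute and a tool call to move; the robot and the scene stay as the last step left them, time stands still between calls to the robot, and variables do not carry over. Pictures are saved under pics/ and viewed, and the job is handed in when it is done.

Besides the shell and the picture viewer there is one more tool, called after "Emit:" by a JSON object that holds its "op" and its "data". jog_arm: Moves the arm, as the interface text tells. Its arguments: {"type":"object","properties":{"commands":{"type":"array","items":{"type":"array","items":{"type":"number"}}},"fingers":{"type":"number"}},"required":["commands"]}

```bash
mkdir -p pics; python3 - <<'E'
from plant import get_obs, snapshot, hold_point_z
import cv2,pickle
print(hold_point_z); o=get_obs(); print(o)
for n in("side","top"):
    s=snapshot(n); pickle.dump(s,open(n+"0.pkl","wb")); cv2.imwrite(f"pics/{n}0.png",s["image"][:,:,::-1]); print({k:v for k,v in s.items() if k!="image"})
E
```

```text
0.0188
{'clock': 0.0, 'joint_pos': array([ 8.95010970e+01,  2.05921685e+01,  6.32345210e-01, -2.03808399e-02,
       -7.01327063e+01, -1.65058125e+01]), 'qvel': array([ 0.07751641,  0.00521079,  0.01446039, -0.11515125, -0.03768168,
        0.03919109]), 'tau': array([-1.34668764e-03, -5.82711196e+01,  2.93064219e+01,  6.99761957e+00,
        7.26358965e-03, -1.56433121e-04]), 'tool_pos': array([0.19729741, 0.64501625, 0.22560271]), 'orientation': array([ 1.79905840e+02, -7.92195934e-03, -1.70116508e+01]), 'force': array([0.16371457, 0.09601917, 0.56916797]), 'moment': array([ 0.02280958,  0.06174264, -0.01245616]), 'opening': 0.08772669506917966}
{'fov_y': 55.911509363218116, 'cx': 318.3486185007023, 'cy': 198.71318618674957, 'rvec': array([ 0.66826799, -2.58030938,  1.24875082]), 'tvec': array([0.48971981, 0.23039369, 0.61301202])}
{'fov_y': 53.10788720520506, 'cx': 313.2506050531301, 'cy': 202.18950181111882, 'rvec': array([ 2.22230879, -2.17175207,  0.0897868 ]), 'tvec': array([-0.03262286,  0.56385274,  1.00773913])}
```

View pics/side0.png

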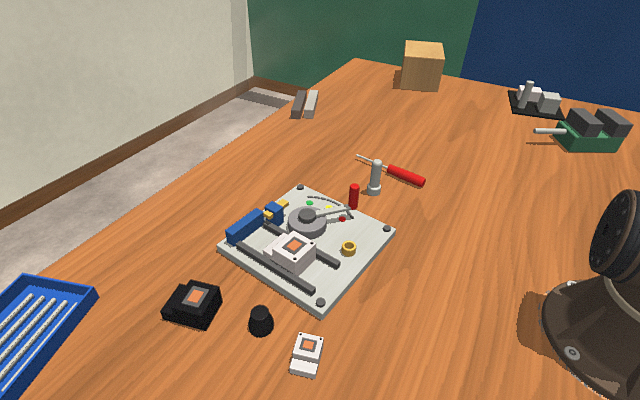

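View pics/top0.png

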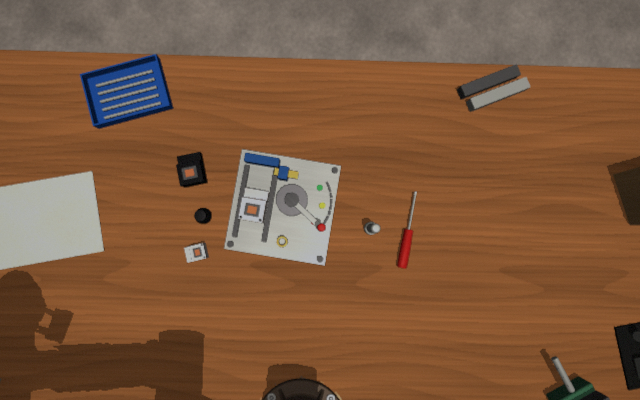

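The side view shows the fixture at about (305,245). The top view shows its plate at about (283,207), the insert at (252,208), the red post at (321,228), the bush at (281,241) and the pillar at (372,228). The small white part at (196,252) and the black one at (191,170) are decoys. I'll zoom in next.

```bash
cat > h.py <<'E'
import cv2,pickle,numpy as np
def K(s):
    f=200/np.tan(np.radians(s["fov_y"]/2)); return np.array([[f,0,s["cx"]],[0,f,s["cy"]],[0,0,1]])
def ray(s,uv,z):
    R=cv2.Rodrigues(s["rvec"])[0]; c=-R.T@s["tvec"]; uv=np.atleast_2d(np.asarray(uv,float))
    d=np.c_[uv,np.ones(len(uv))]@np.linalg.inv(K(s)).T@R
    t=(z-c[2])/d[:,2]; return c+d*t[:,None]
def proj(s,P): return cv2.projectPoints(np.atleast_2d(np.asarray(P,float)),s["rvec"],s["tvec"],K(s),None)[0][:,0]
def crop(s,u0,v0,w,h,k,name): cv2.imwrite(name,cv2.resize(s["image"][v0:v0+h,u0:u0+w,::-1],None,fx=k,fy=k,interpolation=cv2.INTER_CUBIC))
def load(n): return pickle.load(open(n,"rb"))
E
python3 - <<'E'
from h import *
t=load("top0.pkl"); s=load("side0.pkl")
crop(t,220,140,130,130,4.5,"pics/tc.png"); crop(s,205,175,200,150,4,"pics/sc.png")
im=t["image"].astype(int)
# grayish plate mask
hsv=cv2.cvtColor(t["image"],cv2.COLOR_RGB2HSV)
m=((hsv[...,1]<60)&(hsv[...,2]>120)).astype(np.uint8)*255
m=cv2.morphologyEx(m,cv2.MORPH_CLOSE,np.ones((25,25)))
cs=cv2.findContours(m,0,2)[0]
for c in cs:
    if cv2.contourArea(c)>4000:
        x,y,w,h=cv2.boundingRect(c); r=cv2.minAreaRect(c); print(r, cv2.boxPoints(r).tolist()); 
        if 200<r[0][0]<350:
            P=ray(t,cv2.boxPoints(r),0.02); print(P.round(4), P.mean(0)); print([np.linalg.norm(P[i]-P[i-1]) for i in range(4)])
E
```

```text
((45.9240608215332, 220.0118408203125), (83.3092041015625, 105.81629943847656), 81.15818786621094) [[-12.757957458496094, 186.98458862304688], [91.80087280273438, 170.71987915039062], [104.6060791015625, 253.03909301757812], [0.04724884033203125, 269.3038024902344]]
((261.3052673339844, 212.80731201171875), (141.4302520751953, 120.47526550292969), 9.162346839904785) [[181.90060424804688, 261.0162353515625], [201.0841827392578, 142.07809448242188], [340.7099304199219, 164.598388671875], [321.5263671875, 283.5365295410156]]
[[ 0.408   0.3081  0.02  ]
 [ 0.7124  0.2723  0.02  ]
 [ 0.6631 -0.0882  0.02  ]
 [ 0.3588 -0.0452  0.02  ]] [0.53558009 0.11175426 0.02      ]
[np.float64(0.35669766865020663), np.float64(0.3065332912309337), np.float64(0.363839473066271), np.float64(0.30732141959374126)]
((319.5, 58.5), (117.0, 639.0), 90.0) [[-3.582092169543069e-15, 0.0], [639.0, 0.0], [639.0, 117.0], [0.0, 117.0]]
[[ 1.0731  0.8088  0.02  ]
 [ 1.1292 -0.8825  0.02  ]
 [ 0.8095 -0.8728  0.02  ]
 [ 0.7638  0.7865  0.02  ]] [ 0.9438942  -0.04000207  0.02      ]
[np.float64(0.31016880433695243), np.float64(1.6922281238554764), np.float64(0.3198857766136537), np.float64(1.6599751998969272)]
```

View pics/tc.png

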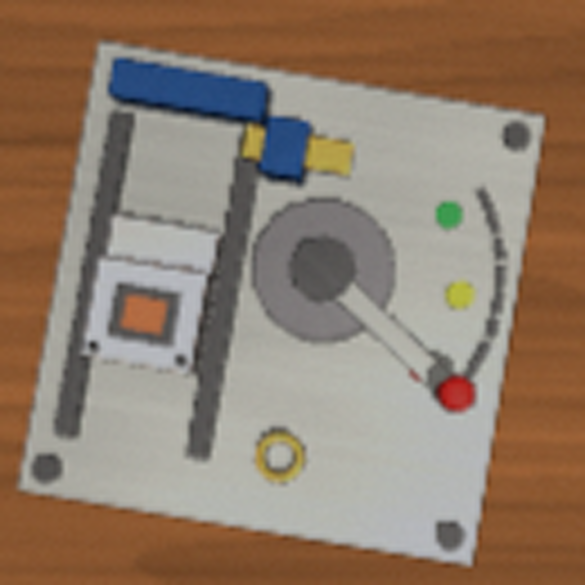

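View pics/sc.png

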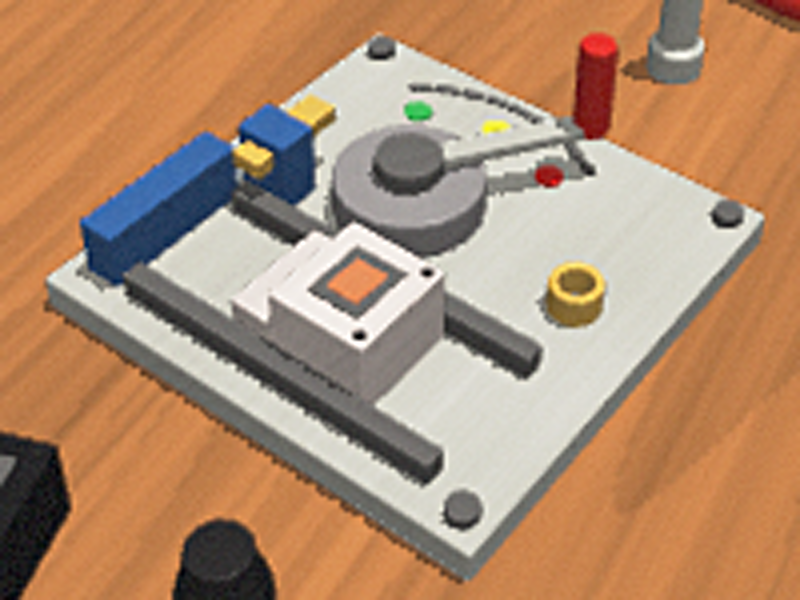

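The zoomed crops show the insert about mid-channel. The lever is at the red (open) mark, with the post at crop (457,393). The plate corners are near crop (100,42), (545,117), (473,565) and (20,490).

```bash
cat >> h.py <<'E'
def cz(pts,u0,v0,k): return (np.asarray(pts,float)+.5)/k-.5+np.array([u0,v0])
E
python3 - <<'E'
from h import *
t=load("top0.pkl"); s=load("side0.pkl")
C=cz([(100,42),(545,117),(473,565),(20,490)],220,140,4.5)
P=ray(t,C,0.02); print(P.round(4))
L=np.array([[130,130],[130,-130],[-130,-130],[-130,130]])/1000.
def fit(P):
    A=L[:,0]+1j*L[:,1]; B=P[:,0]+1j*P[:,1]; b0=B.mean(); a=np.angle(np.sum((B-b0)*A.conj())); print("yaw",np.degrees(a),"c",b0,"res mm",(abs(B-b0-A*np.exp(1j*a))*1000).round(1),"sides",abs(B-np.roll(B,1))); return b0,a
b0,a=fit(P)
# side view corners top: TL(+,+) at(48,281), (+,-) at (379,36), (-,-) at (764,217), (-,+) at (467,556)
C2=cz([(48,283),(379,36),(764,217),(467,556)],205,175,4)
b1,a1=fit(ray(s,C2,0.02))
def F(p,b0=(b0+b1)/2,a=(a+a1)/2):
    z=b0+(p[0]+1j*p[1])/1000*np.exp(1j*a); return [z.real,z.imag,p[2]/1000]
np.save("fix.npy",[((b0+b1)/2).real,((b0+b1)/2).imag,(a+a1)/2])
ins=ray(t,cz([(144,314)],220,140,4.5),0.064); print("orange",ins)
post=ray(t,cz([(457,393)],220,140,4.5),0.104); print("post",post)
post2=ray(s,cz([(598,44)],205,175,4),0.104); print("post side",post2)
o2=ray(s,cz([(359,282)],205,175,4),0.064); print("orange side",o2)
def inv(P):
    z=(P[0]+1j*P[1]-(b0+b1)/2)*np.exp(-1j*(a+a1)/2)*1000; return z.real.round(1),z.imag.round(1)
for n,p in [("or",ins[0]),("or2",o2[0]),("post",post[0]),("post2",post2[0])]: print(n,inv(p))
# pocket corners of insert body top (top view): 
q=cz([(97,258),(210,275),(194,373),(85,353)],220,140,4.5)
for p in ray(t,q,0.064): print("top body",inv(p))
q=cz([(352,222),(444,275),(366,348),(270,297)],205,175,4)
for p in ray(s,q,0.064): print("side body",inv(p))
print("bush",inv(ray(t,cz([(280,455)],220,140,4.5),0.018+.02)[0]), inv(ray(s,cz([(576,282)],205,175,4),0.038)[0]))
print("home",F([55,70,42]),"pivot",F([20,-20,50]),"chan start",F([-95,70,20]))
E
```

```text
[[ 0.6973  0.1672  0.02  ]
 [ 0.6605 -0.0883  0.02  ]
 [ 0.4051 -0.0523  0.02  ]
 [ 0.4416  0.2035  0.02  ]]
yaw -8.104411876630246 c (0.5511106917655195+0.0575227038130441j) res mm [1.1 1.6 1.1 1.4] sides [0.25822232 0.25817581 0.25795913 0.25834271]
yaw -8.210988509735381 c (0.5480874312110611+0.05924719170742648j) res mm [3.2 2.3 2.  3.3] sides [0.25393669 0.25760413 0.25635879 0.25777979]
orange [[0.54036297 0.13111179 0.064     ]]
post [[ 0.50131088 -0.03803532  0.104     ]]
post side [[ 0.49862234 -0.0378385   0.104     ]]
orange side [[0.53754241 0.12960644 0.064     ]]
or (np.float64(-19.5), np.float64(70.7))
or2 (np.float64(-22.0), np.float64(68.8))
post (np.float64(-34.1), np.float64(-102.3))
post2 (np.float64(-36.8), np.float64(-102.5))
top body (np.float64(6.3), np.float64(101.1))
top body (np.float64(7.3), np.float64(39.1))
top body (np.float64(-46.5), np.float64(38.5))
top body (np.float64(-45.5), np.float64(98.4))
side body (np.float64(5.5), np.float64(40.6))
side body (np.float64(-49.7), np.float64(41.9))
side body (np.float64(-49.5), np.float64(97.3))
side body (np.float64(3.3), np.float64(100.1))
bush (np.float64(-83.5), np.float64(-13.4)) (np.float64(-87.0), np.float64(-13.6))
home [np.float64(0.6139754028195785), np.float64(0.1198722365018726), 0.042] pivot [np.float64(0.5665587232491366), np.float64(0.035749359122921515), 0.05] chan start [np.float64(0.46549321382647824), np.float64(0.14115696228862568), 0.02]
```

Both views agree to about 2 mm: the fixture is at (0.5496, 0.0584) with yaw −8.15°. The insert's −x face is at fixture x ≈ −48, so it has about 62 mm to go. I'll close the fingers and move to behind the insert, staying high.

Emit:
{"op": "jog_arm", "data": {"commands": [[14,-25,0,0.5],[14,-25,0,0.5],[14,-25,0,0.5],[14,-25,0,0.5],[14,-25,0,0.5],[14,-25,0,0.5],[14,-25,0,0.5],[14,-25,0,0.5],[14,-25,0,0.5],[14,-25,0,0.5]], "fingers": 0}}

```text
clock: 0.93
tool_pos: [0.3377, 0.3939, 0.2263]
orientation: [180.0, 0.0, -12.0]
force: [-0.3, 0.4, 0.8]
opening: 0.0265
```

Emit:
{"op": "jog_arm", "data": {"commands": [[14,-25,0,0.5],[14,-25,0,0.5],[14,-25,0,0.5],[14,-25,0,0.5],[14,-25,0,0.5],[14,-25,0,0.5],[14,-25,0,0.5],[14,-25,0,0.4],[14,-25,0,0],[14,-25,0,0]]}}

```text
clock: 1.77
tool_pos: [0.4777, 0.1441, 0.2264]
orientation: [180.0, 0.0, -8.1]
force: [0.3, 0.7, 0.7]
opening: 0.001
```

Emit:
{"op": "jog_arm", "data": {"commands": [[1,-2,-10,0],[1,-3,-20,0],[0,0,-30,0],[0,0,-30,0],[0,0,-30,0],[0,0,-20,0],[0,0,-15,0],[0,0,-10,0],[0,0,0,0],[0,0,0,0]]}}

```text
clock: 2.6
tool_pos: [0.4793, 0.1405, 0.0615]
orientation: [180.0, 0.0, -8.1]
force: [0.4, -0.2, 0.6]
opening: 0.0004
```

```bash
python3 - <<'E'
from plant import *
from h import *
print(get_obs()["tool_pos"])
s=snapshot("side"); crop(s,175,125,260,200,3,"pics/s1.png")
E
```

```text
[0.47932201 0.14047577 0.06148204]
```

View pics/s1.png

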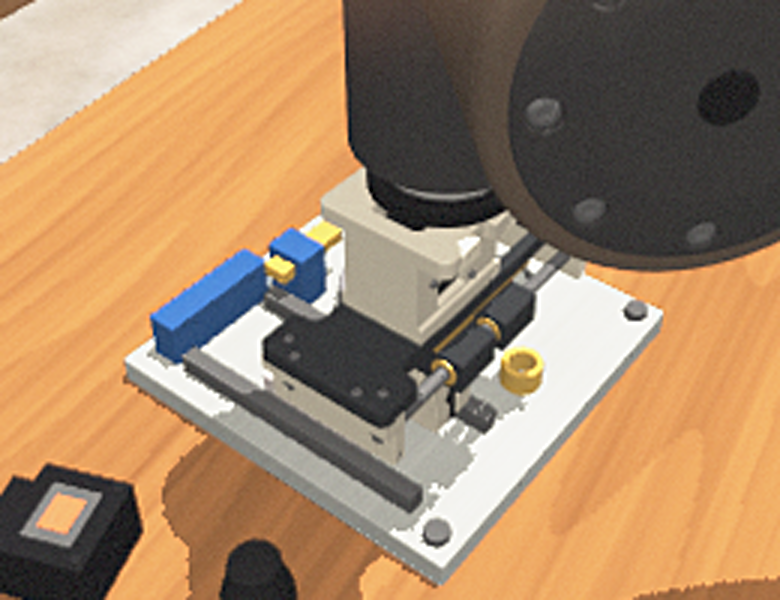

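The gripper sits behind and above the insert at crop (400,400), with its jaw axis across the channel and the tip clear of everything. I'll lower it and start pushing along the channel.

Emit:
{"op": "jog_arm", "data": {"commands": [[0,0,-8,0],[0,0,-8,0],[0,0,-5,0],[0,0,0,0],[5,-0.8,0,0],[6,-1,0,0],[5,-0.7,0,0],[5,-0.7,0,0],[4,-0.6,0,0],[4,-0.5,0,0]]}}

```text
clock: 3.48
tool_pos: [0.5083, 0.1358, 0.0405]
orientation: [180.0, 0.1, -8.1]
force: [-3.7, 1.0, 3.7]
opening: 0.0003
```

Emit:
{"op": "jog_arm", "data": {"commands": [[4,-0.6,0,0],[4,-0.6,0,0],[4,-0.6,0,0],[4,-0.5,0,0],[4,-0.6,0,0],[4,-0.6,0,0],[4,-0.6,0,0],[4,-0.5,0,0],[4,-0.6,0,0],[4,-0.6,0,0]]}}

```text
clock: 4.32
tool_pos: [0.5489, 0.1303, 0.0405]
orientation: [-180.0, -0.0, -8.1]
force: [-3.0, 0.0, 1.1]
opening: 0.0004
```

Emit:
{"op": "jog_arm", "data": {"commands": [[2,-0.3,0,0],[2,-0.3,0,0],[2,-0.3,0,0],[1.5,-0.2,0,0],[1.5,-0.2,0,0],[1,-0.2,0,0],[1,-0.1,0,0],[1,-0.1,0,0],[0,0,0,0],[0,0,0,0]]}}

```text
clock: 5.15
tool_pos: [0.5607, 0.1287, 0.0406]
orientation: [-180.0, -0.0, -8.1]
force: [-0.4, -0.3, -0.0]
opening: 0.0006
```

Emit:
{"op": "jog_arm", "data": {"commands": [[1,-0.1,0,0],[1,-0.1,0,0],[1,-0.2,0,0],[1,-0.1,0,0],[0.5,-0.1,0,0],[0.5,-0.1,0,0],[0.5,0,0,0],[0.5,-0.1,0,0],[0,0,0,0],[0,0,0,0]]}}

```text
clock: 5.98
tool_pos: [0.564, 0.1281, 0.0406]
orientation: [180.0, 0.2, -8.1]
force: [-14.0, 5.7, 9.8]
opening: 0.0005
```

Emit:
{"op": "jog_arm", "data": {"commands": [[0.5,-0.1,0,0],[0.5,0,0,0],[0.5,-0.1,0,0],[0.5,-0.1,0,0],[0,0,0,0],[0,0,0,0],[0,0,0,0],[0,0,0,0],[0,0,0,0],[0,0,0,0]]}}

```text
clock: 6.82
tool_pos: [0.564, 0.1281, 0.0406]
orientation: [179.9, 0.4, -8.1]
force: [-24.1, 11.0, 16.6]
opening: 0.0003
```

The force rose to 24 N with no further motion, so the insert is on the stop. I'll back off, lift and check by camera.

Emit:
{"op": "jog_arm", "data": {"commands": [[-3,0.4,0,0],[-6,0.8,0,0],[-10,1.4,0,0],[-10,1.4,0,0],[-5,0.7,10,0],[0,0,25,0],[0,0,30,0],[0,0,30,0],[0,0,20,0],[0,0,0,0]]}}

```text
clock: 7.65
tool_pos: [0.5368, 0.1334, 0.1615]
orientation: [-179.7, -0.4, -8.0]
force: [1.1, -0.5, 0.1]
opening: 0.0005
```

Emit:
{"op": "jog_arm", "data": {"commands": [[-5,-15,0,0],[-10,-25,0,0],[-10,-30,0,0],[-10,-30,0,0],[-10,-30,0,0],[-10,-20,0,0],[-5,-10,0,0],[0,0,0,0],[0,0,0,0],[0,0,0,0]]}}

```text
clock: 8.48
tool_pos: [0.4748, -0.0274, 0.1557]
orientation: [-180.0, -0.0, -8.1]
force: [-0.4, 0.5, -0.5]
opening: 0.0005
```

```bash
python3 - <<'E'
from plant import *
from h import *
print(get_obs()["tool_pos"])
s=snapshot("side"); pickle.dump(s,open("side2.pkl","wb")); crop(s,175,125,260,200,3,"pics/s2.png")
s=snapshot("top"); pickle.dump(s,open("top2.pkl","wb")); crop(s,220,140,130,130,4.5,"pics/t2.png")
E
```

```text
[ 0.47475937 -0.02735783  0.15565835]
```

View pics/s2.png

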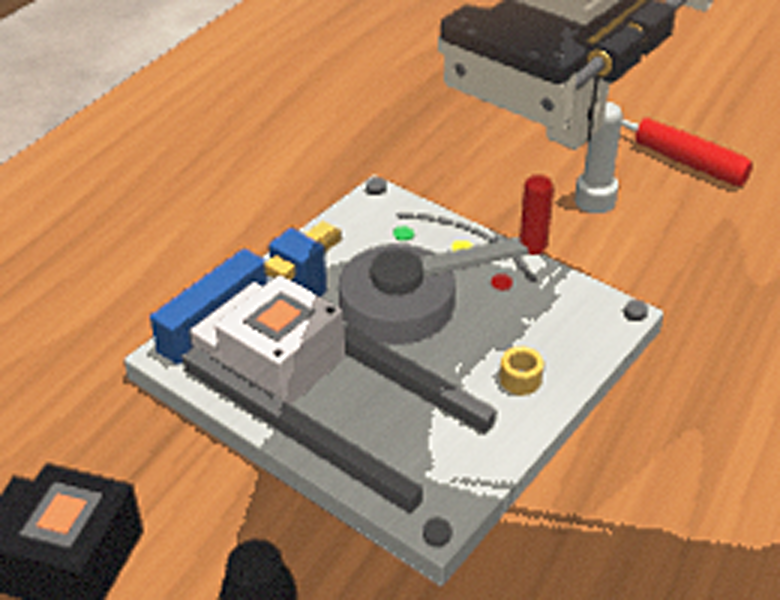

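View pics/t2.png

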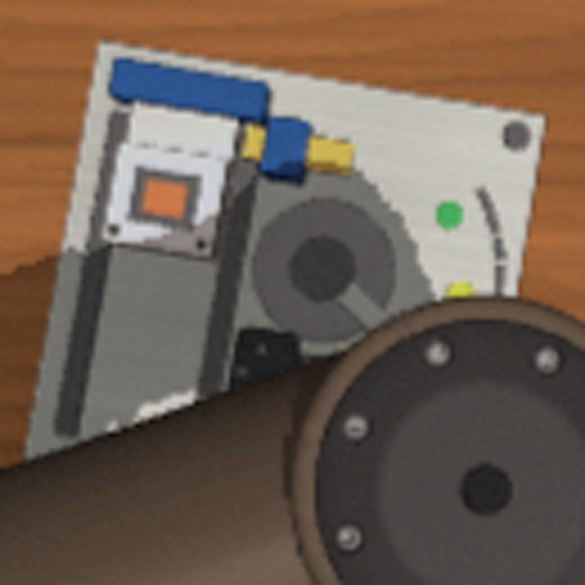

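```bash
python3 - <<'E'
from h import *
bx,by,a=np.load("fix.npy")
def inv(P):
    z=(P[0]+1j*P[1]-bx-1j*by)*np.exp(-1j*a)*1000; return z.real.round(1),z.imag.round(1)
for n,u0,v0,k,o in (("top",220,140,4.5,None),("side",205,175,4,None)):
  for f in ("0","2"):
    s=load(n+f+".pkl"); h=cv2.cvtColor(s["image"],cv2.COLOR_RGB2HSV)
    im=s["image"].astype(int); m=((h[...,1]>130)&(im[...,0]>170)).astype(np.uint8)
    # search within insert area only
    w=np.zeros_like(m)
    if n=="top": w[175:220,243:266]=1
    else: w[215:255,255:310]=1
    m*=w; v,u=np.nonzero(m); p=ray(s,[[u.mean(),v.mean()]],.064)[0]; print(n,f,len(u),u.mean(),v.mean(),inv(p))
E
```

```text
top 0 45 251.46666666666667 209.2 (np.float64(-19.1), np.float64(71.1))
top 2 59 256.135593220339 183.74576271186442 (np.float64(44.3), np.float64(70.7))
side 0 91 292.38461538461536 243.24175824175825 (np.float64(-16.2), np.float64(67.3))
side 2 79 267.56962025316454 228.67088607594937 (np.float64(45.4), np.float64(66.4))
```

Emit:
{"op": "jog_arm", "data": {"commands": [[-3,-3,-10,0],[-2,-3,-20,0],[0,0,-20,0],[0,0,-20,0],[0,0,-12,0],[0,0,-6,0],[0,0,-2,0],[0,0,0,0],[0,0,0,0],[0,0,0,0]]}}

```text
clock: 9.42
tool_pos: [0.4701, -0.0334, 0.0664]
orientation: [-180.0, -0.1, -8.1]
force: [0.7, 0.5, 1.6]
opening: 0.0003
```

The insert has moved about 63 mm in both views and its centre is at about 57 (home is 55), so it is home within calibration. I'll work out the arc for the post.

```bash
python3 - <<'E'
from plant import *
from h import *
bx,by,a=np.load("fix.npy")
p=get_obs()["tool_pos"]; print(p)
W=[]
for th in np.r_[0,np.arange(.1,1.21,.1),1.23]:
    f=-np.pi/2-.6+th; x=20+100*np.cos(f)-19.5; y=-20+100*np.sin(f)
    z=(x+1j*y)*np.exp(1j*a)+1000*(bx+1j*by); W.append((z.real,z.imag)); 
W=np.array(W); print(np.round(W,1)); print(np.round(np.diff(np.vstack([p[:2]*1000,W]),axis=0),1))
E
```

```text
[ 0.4701331  -0.03343355  0.06636045]
[[479.7 -35.2]
 [487.3 -41.6]
 [495.6 -47.1]
 [504.4 -51.9]
 [513.7 -55.7]
 [523.3 -58.6]
 [533.1 -60.5]
 [543.  -61.4]
 [553.  -61.3]
 [563.  -60.2]
 [572.7 -58.2]
 [582.3 -55.2]
 [591.4 -51.2]
 [594.1 -49.8]]
[[ 9.5 -1.7]
 [ 7.7 -6.4]
 [ 8.3 -5.6]
 [ 8.8 -4.7]
 [ 9.2 -3.8]
 [ 9.6 -2.9]
 [ 9.8 -1.9]
 [10.  -0.9]
 [10.   0.1]
 [ 9.9  1.1]
 [ 9.8  2.1]
 [ 9.5  3. ]
 [ 9.2  4. ]
 [ 2.7  1.4]]
```

Emit:
{"op": "jog_arm", "data": {"commands": [[4,-0.7,0,0],[4,-0.7,0,0],[1.5,-0.3,0,0],[4,-3.2,0,0],[3.7,-3.2,0,0],[4.3,-2.8,0,0],[4,-2.8,0,0],[4.4,-2.4,0,0],[4.4,-2.3,0,0],[4.6,-1.9,0,0]]}}

```text
clock: 10.25
tool_pos: [0.5071, -0.055, 0.065]
orientation: [179.9, 0.2, -8.1]
force: [-2.2, 0.5, -0.1]
opening: 0.0003
```

Emit:
{"op": "jog_arm", "data": {"commands": [[4.6,-1.9,0,0],[4.8,-1.5,0,0],[4.8,-1.4,0,0],[4.9,-1,0,0],[4.9,-0.9,0,0],[5,-0.5,0,0],[5,-0.4,0,0],[5,0,0,0],[5,0.1,0,0],[5,0.5,0,0]]}}

```text
clock: 11.08
tool_pos: [0.5549, -0.0618, 0.0647]
orientation: [179.9, 0.3, -8.1]
force: [-6.7, -1.5, 1.1]
opening: 0.0006
```

Emit:
{"op": "jog_arm", "data": {"commands": [[5,0.6,0,0],[5,1,0,0],[4.8,1.1,0,0],[4.8,1.5,0,0],[4.7,1.5,0,0],[4.6,2,0,0],[4.6,2,0,0],[0,0,0,0],[0,0,0,0],[0,0,0,0]]}}

```text
clock: 11.92
tool_pos: [0.5908, -0.0513, 0.0655]
orientation: [-180.0, -0.0, -8.1]
force: [-0.2, -0.5, 0.4]
opening: 0.0009
```

Emit:
{"op": "jog_arm", "data": {"commands": [[1,0.4,0,0],[1,0.5,0,0],[1,0.5,0,0],[1,0.5,0,0],[0,0,0,0],[0,0,0,0],[0,0,0,0],[0,0,0,0],[0,0,0,0],[0,0,0,0]]}}

```text
clock: 12.75
tool_pos: [0.5913, -0.051, 0.0652]
orientation: [179.9, 0.3, -8.2]
force: [-10.3, -5.7, 5.9]
opening: 0.0005
```

The lever is blocked at its second stop: 4 mm of command gave 0.5 mm of motion. I'll retreat, lift and get out of view.

Emit:
{"op": "jog_arm", "data": {"commands": [[-3,-0.5,0,0],[-5,-0.5,0,0],[-8,0,0,0],[-8,0,0,0],[-4,0,10,0],[0,0,25,0],[0,0,35,0],[0,0,35,0],[0,0,25,0],[0,0,0,0]]}}

```text
clock: 13.58
tool_pos: [0.5699, -0.0501, 0.2029]
orientation: [-179.9, -0.6, -8.0]
force: [1.2, 0.6, 0.4]
opening: 0.0004
```

Emit:
{"op": "jog_arm", "data": {"commands": [[-5,-15,0,0],[-10,-30,0,0],[-10,-35,0,0],[-10,-35,0,0],[-10,-35,0,0],[-10,-35,0,0],[-5,-35,0,0],[0,-35,0,0],[0,-15,0,0],[0,0,0,0]]}}

```text
clock: 14.42
tool_pos: [0.5062, -0.3233, 0.1958]
orientation: [180.0, -0.0, -8.3]
force: [-0.0, 0.2, -0.6]
opening: 0.0004
```

```bash
python3 - <<'E'
from plant import *
from h import *
print(get_obs()["tool_pos"],get_obs()["force"])
s=snapshot("side"); pickle.dump(s,open("side3.pkl","wb")); crop(s,175,125,260,200,3,"pics/s3.png")
s=snapshot("top"); pickle.dump(s,open("top3.pkl","wb")); crop(s,220,140,190,140,4,"pics/t3.png")
E
```

```text
[ 0.50621014 -0.32327082  0.19581453] [-0.00996254  0.15178531 -0.60002803]
```

View pics/s3.png

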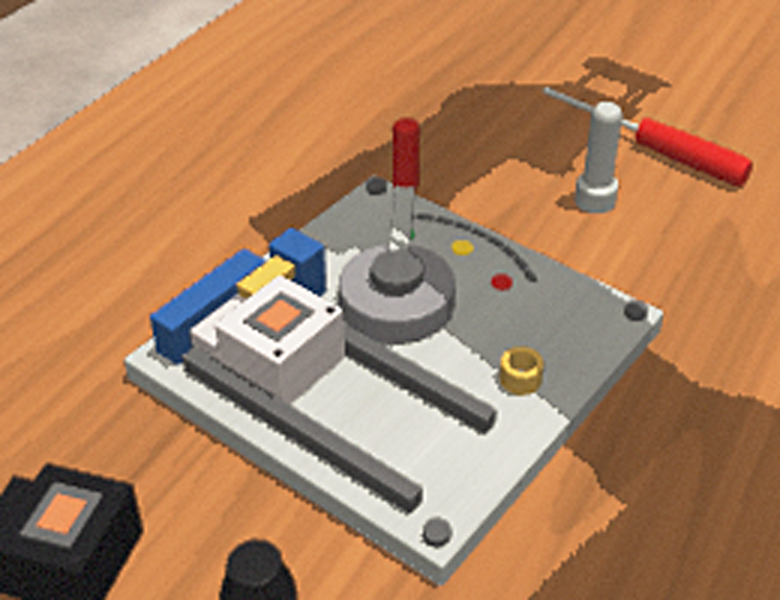

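View pics/t3.png

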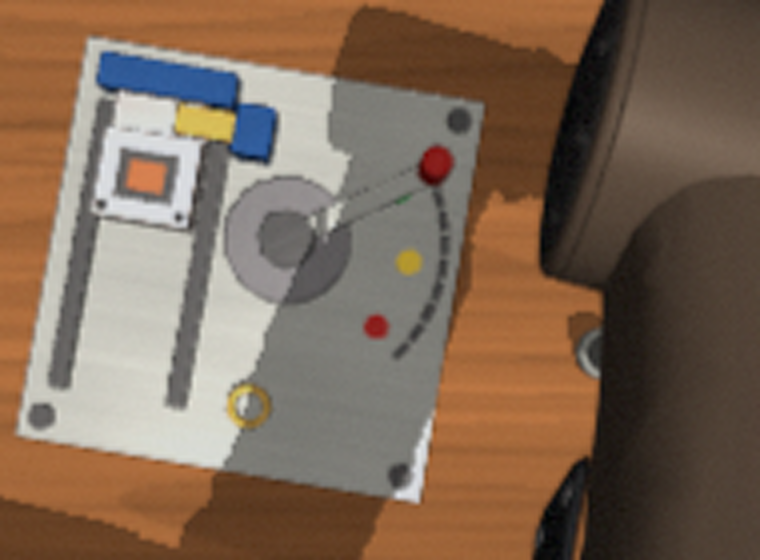

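The lever arm lies over the green mark, with the post at top-crop (436,164). The brass bar is over the insert's ledge at (205,122), and the bush and pillar are where they were. One numeric check, then I'll hand in.

```bash
python3 - <<'E'
from plant import *
from h import *
bx,by,a=np.load("fix.npy")
def inv(P):
    z=(P[0]+1j*P[1]-bx-1j*by)*np.exp(-1j*a)*1000; return z.real.round(1),z.imag.round(1)
t=load("top3.pkl"); s=load("side3.pkl")
for n,S,uv in (("top",t,cz([(436,158)],220,140,4)),("side",s,cz([(405,126)],175,125,3))):
    x,y=inv(ray(S,uv,.104)[0]); print(n,"post",x,y,"joint",np.arctan2(y+20,x-20)+np.pi/2+.6)
for n,S,uv in (("top",t,cz([(148,176)],220,140,4)),("side",s,cz([(279,315)],175,125,3))): print(n,"orange",inv(ray(S,uv,.064)[0]),"home expects 42.5,70")
for A,B,n in ((load("top0.pkl"),t,"bush"),):
    print("bush",inv(ray(t,cz([(249,406)],220,140,4),.038)[0]))
g=lambda f:load(f)["image"].astype(int)
# bystander change check in side view: pillar+driver, loupe regions
d=abs(g("side3.pkl")-g("side0.pkl")).sum(2)
for n,(u0,v0,u1,v1) in dict(pillar=(366,157,384,196),handle=(388,162,426,188),loupe=(247,303,275,337)).items(): print(n,d[v0:v1,u0:u1].mean().round(1))
close_job()
E
```

```text
top post 79.9 -101.3 joint 1.2349847767615465
side post 74.9 -101.2 joint 1.1945107176599628
top orange (np.float64(44.8), np.float64(69.6)) home expects 42.5,70
side orange (np.float64(43.4), np.float64(68.3)) home expects 42.5,70
bush (np.float64(-84.5), np.float64(-13.7))
pillar 43.3
handle 18.5
loupe 17.2
the job is handed in; nothing more can be done
```

The job is done and handed in at about 14.5 s on the robot's clock, against the 45 s limit. Handing it in reports no verdict.

- **Insert:** I pushed it about 63 mm with closed fingertips until it was blocked at the blue stop, where the force rose to about 24 N with no more motion. After I came away, its orange mark measured x = 44.8 mm (top view) and 43.4 mm (side view). Fully home would be 42.5 mm, so it agrees to about 2 mm, which is about the calibration error.
- **Lever:** I pushed the post past the yellow mark to the second stop, where 4 mm of further command moved it only 0.5 mm. It stayed there after release. The two views give 1.235 and 1.195 rad against 1.2. The arm lies over the green mark and the brass bar is over the insert's ledge.
- **Clear:** The gripper finished about 0.2 m above the bench and off to the side, with about zero force on it.
- **Bystanders:**
  - The bush measured within about 1 mm of its first position.
  - The pillar, driver and loupe look unmoved in the side view. I only compared pictures for these, and the pillar area differed most; I put that down to the arm's shadow but did not measure it.

No check failed. The two cameras disagreed with each other by 1.4 mm on the insert and about 5 mm on the lever post.

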